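# Tension a saw blade in the stretcher

### The arm

A 6-joint arm with a two-finger parallel gripper is mounted at the origin on a cart in front of the work surface, level with it; the furniture and walls round the work are solid. World frame = base frame: x ahead of the robot, y to its left, z up, the work surface at z = 0. Lengths are in m, angles in degrees, forces in N, time in s.
With the tool pointing down it reaches from about 0.375 to 0.9 m from the base axis. Payload 3.1 kg.
Tool frame: the origin (TCP) lies at the very end of the fingers, on their centre line; the grasp point (between the pads) lies bot.grip_point_offset behind it (bot.grip_point_offset is the distance from the TCP to the grasp point, in m); z points along the fingers, y is the line along which they close (so a half turn about z gives the same grasp; the last joint's range is limited). The gripper opens to 87 mm and grips with 3 to 60 N. Pads are 19 mm wide; open, the fingers measure 117 mm over their backs; the gripper's body (75 mm by 190 mm) begins 51 mm behind the grasp point.
Start: joints at [-75.086, 30.224, 82.088, -0, 67.689, -10.227], TCP at [0.266, -0.566, 0.223] pointing down, gripper open.
Joint ranges: [-176.69, 176.69], [-43.24, 126.21], [12.49, 139.97], [-82, 262], [0, 151.66], [-163.58, 163.58]. Speed limits (degrees/s): [159.86, 159.86, 180, 180, 180, 180].

### API

Orientations are given as a 3x3 rotation matrix whose columns are the frame's x, y, z axes.
In Python, from rig import bot, viewer, ticket gives the robot as it stands.
- The arm moves only by the tool servo_tool, never from a script. Its argument "targets" is a list of rows, each an object with "offset": the shift along the tool's x, y, z in m, a list of three; "dr": the turn, a rotation vector about the tool's x, y, z in degrees, a list of three. In form: [{"offset": [x, y, z], "dr": [ax, ay, az]}, ...]. A call has 1 to 20 rows; each row is the pose to reach, as a shift and turn from the pose commanded when the call began, along the tool's axes at that moment; what a row does not reach only later rows make up. A row lasts 1/12 s, in which the tool goes at most 41.7 mm and 7.16 degrees, less where a joint would pass 70% of its speed; a pose out of reach is approached as far as the arm can. A call with a gripper value outside its range is refused whole. "gripper" is the gripper command: -1 is fully open, 1 is shut, values between are in proportion, set as the call begins (left out, the last holds). The fingers move at their own pace and stop on an object; the grip force is fixed at half the most. Time passes only in rows, so rows that repeat a pose let the fingers close. It gives the time, the measured TCP pose, the force, the opening and the grip force at its end, in the units of the state.
- bot.read_state(): the state, without advancing time (a new reading comes with each control period).
- viewer.capture(name): name is "side" or "top" or "wrist"; returns a dict with "color" (420x560x3 uint8, red, green, blue), "camera_matrix" (3x3 intrinsics, pixels), "R" (3x3) and "t" (3): a world point X has camera coordinates R X + t. Camera axes: x right, y down, z forward; pixel columns grow to the right and rows downward; lengths in m; the calibration is good to about 2 mm. A picture is of the moment at which its call begins. There is no depth.
- ticket.hand_in(): hands the job in; it is judged then, once.
The state is a dict: "time_s": time; "joint_positions": joint angles; "qvel": joint speeds; "tau": joint torques, N m; "position": TCP position; "tcp_rot": TCP orientation; "force": force on the tool from outside, world axes, zero at the start; "moment": the same for the moment, N m; "opening": opening from 0.0 (shut) to 1.0 (fully open); "grasp_force": force on a finger pad.
Only numpy, scipy, OpenCV 4.12 (cv2) and the standard library are available. Lean on these libraries where they do the work, as an engineer would, in place of code of your own. Each camera call takes 0.05 s, during which the arm holds its last target. There are 200 camera calls.

### The job

Mount the loose saw blade in the blade stretcher: hang its two slotted ends over the two upright pins so that they lie down on the shoulders, then wind the hand wheel clockwise by its crank knob until the slack is gone and the wheel has reached its set firm feel. Do not overtighten it, then let go and leave the blade taut; leave the things standing around where they are.

Things in the scene. Friction and masses are not known exactly. Their poses are not given: they have to be found in the camera images.
- stretcher: Saw blade stretcher fixed to the bench: flat grey bed 70 mm wide, from y = -215 to +140 mm in its own frame, 12 mm thick; origin at bench level. Towards +y stands the fixed pin, near the middle the movable tension pin; at the -y end a gear housing (50 mm high) carries a hand wheel that lies flat.
- wheel_axis (a point): Centre of the spoked hand wheel (rim 108 mm across, lying flat, vertical axis), at the level of the rim's top, 67 mm above the bench; 165 mm from the stretcher's origin towards its -y.
- knob_grip (a point): Middle of the upright wooden crank knob on the wheel: 22 mm thick, 45 mm tall, from 68 to 113 mm above the bench; this point is 92 mm above it. It stands 42 mm from the wheel's axis and spins freely on its own spindle, so a gripper that holds it may lead it round the circle without turning.
- wheel (a joint): Angle of the hand wheel, rad, growing clockwise seen from above (the winding way); starts at 0 to 0.5, stop at 7.5. The first 0.5 to 2.5 rad only take up slack, then it soon grows heavier. A brake holds it where it is left. Feel, as a slow steady push at the knob along its circle: about 10 N while slack; the set feel is 5.7 N more (0.24 N m); under 3.5 N more is too loose, over 8 N more too tight.
- tension_post: The movable post that carries the tension pin. Each radian of the wheel draws it 8 mm along the stretcher's -y, away from the fixed pin, through a stiff spring. Its frame is parallel to the stretcher's; origin under the pin at bench level.
- tension_pin (a point): Foot of the upright tension pin, on the 22 mm round shoulder, 40 mm above the bench, on which an end of the blade rests. The pin is 9 mm thick, stands 21 mm above this point and has a tapered tip. Steel.
- fixed_pin (a point): Foot of the upright fixed pin, on an equal shoulder at the same height; equal pin. Its block is bolted up to 3 mm either way along the stretcher's y, and the pin has up to 5 mm of play in it, which the pull takes up, so the pins start 165 to 180 mm apart, centre to centre.
- blade: Loose bow-saw blade, 212 mm long, along its own y. A wooden tooth guard stays on its middle (24 mm wide in x, 90 mm long, 26 mm tall: the place to grip); a flat steel lug is at each end (28x42 mm, 10 mm thick). Origin in the middle of its flat underside, z up. About 160 g. Either end may go on either pin.
- eye_a (a point): Centre of the slotted eye in the lug at the blade's +y end, on its underside, 85 mm from the blade's origin. The slot goes right through: 14 mm wide (x), 24 mm long (y). The blade is taut when the pins press on the outer ends of the slots.
- front_block: Wooden block on the bench in which three dark tool handles stand upright and splayed, 198 mm tall in all, reaching 50 mm to either side in x and 85 mm in y of its origin (bench level). Not part of the job; keep clear of it when carrying the blade. Always at the same place.
- eye_b (a point): The same for the eye at the blade's -y end.
- oil_can: Bystander to be left alone: oil can, blue, with a thin spout, 72x85x186 mm; origin in the middle of its underside.
- tin_box: Bystander to be left alone: flat blue tin, 57x87x23 mm; origin in the middle of its underside.
- former_j: Bystander to be left alone: small turned wooden cup-like former, 62 mm across, 55 mm tall; origin in the middle of its underside.
- mallet: Bystander to be left alone: wooden mallet lying down, 66x215x64 mm; origin in the middle of its underside.
There are look-alikes about, which are no part of the job. Leave any green look-alike of the blade alone.

How it is judged (in metres and radians):
On the way, in this order (a step that is already met when the one before it is completed fails the run):
1. the blade hangs on both pins, its ends down on the shoulders, still slack (((horizontal distance between eye_a and fixed_pin below 0.012 m and horizontal distance between eye_b and tension_pin below 0.012 m and z of eye_a in the frame of fixed_pin between -0.005 and 0.005 m and z of eye_b in the frame of tension_pin between -0.005 and 0.005 m) or (horizontal distance between eye_a and tension_pin below 0.012 m and horizontal distance between eye_b and fixed_pin below 0.012 m and z of eye_a in the frame of tension_pin between -0.005 and 0.005 m and z of eye_b in the frame of fixed_pin between -0.005 and 0.005 m)) and contact force between tension_post and blade below 8 N), for 0.2 s.
2. the blade is tensioned to the set feel: the tension pin pulls on it with 18 to 42 N (((horizontal distance between eye_a and fixed_pin below 0.012 m and horizontal distance between eye_b and tension_pin below 0.012 m and z of eye_a in the frame of fixed_pin between -0.005 and 0.005 m and z of eye_b in the frame of tension_pin between -0.005 and 0.005 m) or (horizontal distance between eye_a and tension_pin below 0.012 m and horizontal distance between eye_b and fixed_pin below 0.012 m and z of eye_a in the frame of tension_pin between -0.005 and 0.005 m and z of eye_b in the frame of fixed_pin between -0.005 and 0.005 m)) and contact force between tension_post and blade between 18 and 42 N), for 0.2 s.
At the end, for the whole second after the job is handed in: Both eyes of the blade are over the pins (centres within 12 mm of the pins across, undersides within 5 mm of the shoulders), the tension pin pulls on the blade with 18 to 42 N (3.5 to 8 N more at the knob than when slack), the blade is at rest and the fingers touch nothing (all of step 2 and linear speed of blade below 0.01 m/s and contact force between the fingers and anything else below 0.3 N).
It fails at once if the blade is overstrained (more than 50 N at the tension pin) (contact force between tension_post and blade above 50 N).
It fails at once if oil_can is pushed away or tipped (distance of oil_can from where it was at the start of the episode above 0.03 m or angle between oil_can's own z axis and vertical above 0.4 rad).
It fails at once if tin_box is pushed away or tipped (distance of tin_box from where it was at the start of the episode above 0.03 m or angle between tin_box's own z axis and vertical above 0.4 rad).
It fails at once if former_j is pushed away or tipped (distance of former_j from where it was at the start of the episode above 0.03 m or angle between former_j's own z axis and vertical above 0.4 rad).
It fails at once if mallet is pushed away or tipped (distance of mallet from where it was at the start of the episode above 0.03 m or angle between mallet's own z axis and vertical above 0.4 rad).
It also fails if it takes over 72 s, if anything falls off the work surface, if the arm or the gripper's body presses on something with over 40 N, if the wrist force passes 120 N, or if a joint passes its speed limit or range.

## Working session

There is one attempt and no reset: what is moved stays moved. The work goes in short steps, Python scripts to look and compute and a tool call to move; the robot and the scene stay as the last step left them, time stands still between calls to the robot, and variables do not carry over. Pictures are saved under pics/ and viewed, at most 10 in all, crops included, and the job is handed in when it is done.

Besides the shell and the picture viewer there is one more tool, called as name([rows], argument=value, ...), one row to a line, values as JSON. servo_tool: Moves the arm, as the interface text tells. Its arguments: {"type":"object","properties":{"targets":{"type":"array"},"gripper":{"type":"number"}},"required":["targets"]}

```bash
mkdir -p pics; cat > h.py <<'E'
import numpy as np, cv2
from rig import bot, viewer, ticket
def cap(n,save=None):
    c=viewer.capture(n)
    if save: cv2.imwrite('pics/'+save,cv2.cvtColor(c['color'],cv2.COLOR_RGB2BGR))
    return c
def ray(c,uv,z):
    K,R,t=[np.array(c[k],float) for k in('camera_matrix','R','t')]
    o=-R.T@t; d=R.T@np.linalg.solve(K,[uv[0],uv[1],1.]); return o+d*(z-o[2])/d[2]
def proj(c,X):
    K,R,t=[np.array(c[k],float) for k in('camera_matrix','R','t')]
    p=K@(R@np.array(X,float)+t); return p[:2]/p[2]
E
python3 - <<'E'
from h import *
import pickle
cs={n:cap(n,n+'0.png') for n in('top','side','wrist')}
pickle.dump(cs,open('c0.pkl','wb'))
a=np.hstack([cs['top']['color']])
print(bot.grip_point_offset,bot.read_state())
for n in cs: print(n,-np.array(cs[n]['R']).T@cs[n]['t'],np.array(cs[n]['R']).round(2).tolist())
E
```

```text
0.0187 {'time_s': 0.15, 'joint_positions': array([-7.50865164e+01,  3.02669712e+01,  8.21385955e+01,  1.33743302e-03,
        6.76878388e+01, -1.02258235e+01]), 'qvel': array([ 0.00067398, -0.16039459, -0.24304429, -0.09342291, -0.00800631,
       -0.00398923]), 'tau': array([-7.70145034e-04, -4.40429699e+01, -1.76842296e+01,  6.34269719e-02,
        5.52575989e-02, -8.78168544e-05]), 'position': array([ 0.26541817, -0.5652432 ,  0.22179899]), 'tcp_rot': array([[ 9.05281403e-01,  4.24812220e-01, -3.98689391e-04],
       [ 4.24812293e-01, -9.05280076e-01,  1.58087643e-03],
       [ 3.10650063e-04, -1.60050619e-03, -9.99998671e-01]]), 'force': array([0.01476804, 0.03508816, 0.02392894]), 'moment': array([-0.03852714, -0.01010177, -0.01922354]), 'grasp_force': 0.0, 'opening': 0.999470180968985}
top [ 0.27594484 -0.007943    1.6679455 ] [[-0.0, -1.0, 0.0], [-0.98, -0.0, -0.19], [0.19, -0.0, -0.98]]
side [0.38940478 0.92140421 0.68967436] [[-0.98, -0.2, -0.0], [-0.1, 0.51, -0.85], [0.17, -0.84, -0.52]]
wrist [ 0.32912915 -0.53473264  0.38429745] [[0.43, -0.91, -0.0], [-0.87, -0.41, 0.26], [-0.24, -0.11, -0.97]]
```

View pics/top0.png

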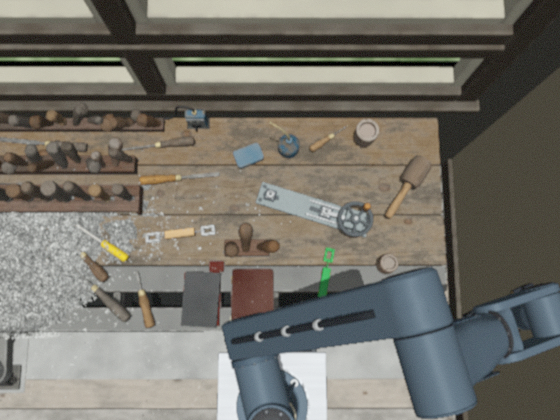

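View pics/side0.png

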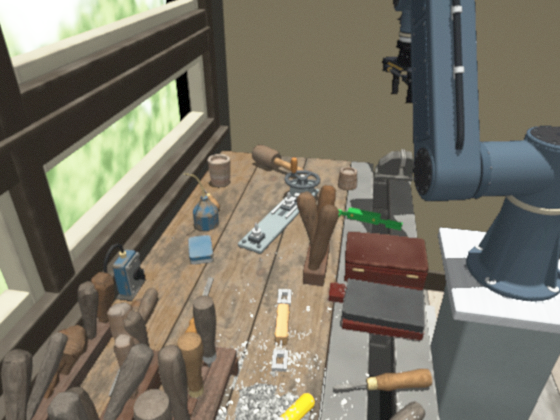

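Candidates for the blade in top view: the wooden-guarded strip with two light slotted lugs at (180,234); the green look-alike at (326,272); the orange-handled tool at (160,180) and the yellow one at (115,250). I choose (180,234). The stretcher runs from (262,192) to the wheel at (354,218), with the knob near (367,206). I'll check this in a crop.

```bash
python3 - <<'E'
from h import *
import pickle
cs=pickle.load(open('c0.pkl','rb'));c=cs['top'];im=c['color'][:,:,::-1]
a=cv2.resize(im[205:265,135:235],(800,480),interpolation=cv2.INTER_CUBIC)[:300+180]
b=cv2.resize(im[170:250,250:385],(800,474),interpolation=cv2.INTER_CUBIC)
cv2.imwrite('pics/crop.png',cv2.resize(np.vstack([a,b]),(630,600-0)))
for n,uv,z in [('lugL',(152,238),.01),('lugR',(207,230),.01),('guard',(179,233),.026),('wheel',(354,218),.067),('knob',(367,206),.113),('fix',(269,195),.05),('ten',(327,211),.05)]:
    print(n,ray(c,uv,z).round(3))
hsv=cv2.cvtColor(im,cv2.COLOR_BGR2HSV)
print(hsv[233,175:186].tolist(), hsv[206,364:370].tolist())
E
```

```text
lugL [0.489 0.368 0.01 ]
lugR [0.514 0.201 0.01 ]
guard [0.502 0.284 0.026]
wheel [ 0.542 -0.243  0.067]
knob [ 0.569 -0.275  0.113]
fix [0.615 0.011 0.05 ]
ten [ 0.566 -0.164  0.05 ]
[[18, 80, 218], [18, 80, 219], [18, 86, 217], [18, 84, 219], [19, 82, 219], [19, 81, 220], [18, 83, 219], [18, 83, 219], [18, 82, 217], [19, 79, 219], [19, 83, 218]] [[15, 146, 129], [16, 144, 168], [16, 136, 191], [17, 133, 198], [17, 140, 195], [16, 139, 185]]
```

View pics/crop.png

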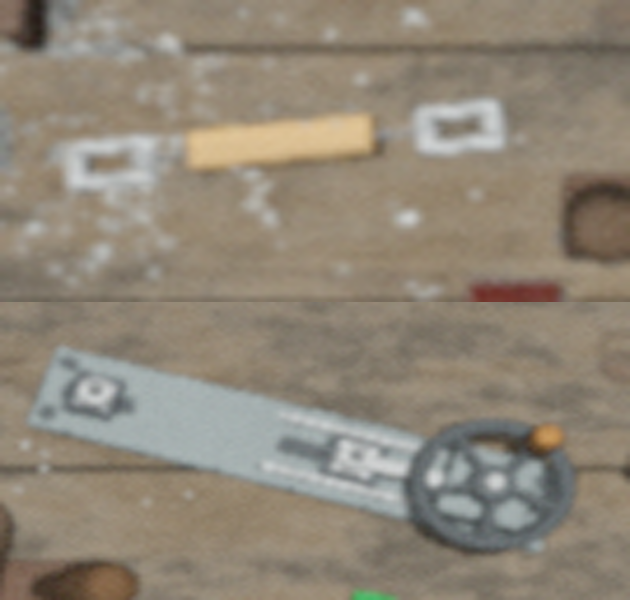

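The crop confirms the guarded, slotted, wood/steel blade; the pins, wheel and orange knob are clear too. I'll go above the blade.

servo_tool([
  {"offset":[0.347,-0.186,-0.1],"dr":[0,0,-35]},
  {"offset":[0.347,-0.186,-0.1],"dr":[0,0,-35]},
  {"offset":[0.347,-0.186,-0.1],"dr":[0,0,-35]},
  {"offset":[0.347,-0.186,-0.1],"dr":[0,0,-35]},
  {"offset":[0.347,-0.186,-0.1],"dr":[0,0,-35]},
  {"offset":[0.347,-0.186,-0.1],"dr":[0,0,-35]},
  {"offset":[0.347,-0.186,-0.1],"dr":[0,0,-35]},
  {"offset":[0.347,-0.186,-0.1],"dr":[0,0,-35]},
  {"offset":[0.574,-0.669,-0.08],"dr":[0,0,-73.4]},
  {"offset":[0.574,-0.669,-0.08],"dr":[0,0,-73.4]},
  {"offset":[0.574,-0.669,-0.08],"dr":[0,0,-73.4]},
  {"offset":[0.574,-0.669,-0.08],"dr":[0,0,-73.4]},
  {"offset":[0.574,-0.669,-0.08],"dr":[0,0,-73.4]},
  {"offset":[0.574,-0.669,-0.08],"dr":[0,0,-73.4]},
  {"offset":[0.574,-0.669,-0.08],"dr":[0,0,-73.4]},
  {"offset":[0.574,-0.669,-0.08],"dr":[0,0,-73.4]},
  {"offset":[0.574,-0.669,-0.08],"dr":[0,0,-73.4]},
  {"offset":[0.574,-0.669,-0.08],"dr":[0,0,-73.4]},
  {"offset":[0.574,-0.669,-0.08],"dr":[0,0,-73.4]},
  {"offset":[0.574,-0.669,-0.08],"dr":[0,0,-73.4]},
])

```text
time_s: 1.82
position: [0.4938, 0.1942, 0.3027]
tcp_rot: [[-0.149, 0.989, -0.0], [0.989, 0.149, -0.0], [-0.0, -0.0, -1.0]]
force: [1.7, -0.3, 0.9]
opening: 0.998
grasp_force: 0.0
```

servo_tool([
  {"offset":[0,0,0.04]},
  {"offset":[0,0,0.08]},
  {"offset":[0,0,0.08]},
  {"offset":[0,0,0.08]},
  {"offset":[0,0,0.08]},
])

```text
$.targets[0]: bad value
```

```bash
python3 - <<'E'
from h import *
import pickle
c=cap('wrist','w1.png');pickle.dump(c,open('c1.pkl','wb'));t=cap('top','t1.png');s=cap('side','s1.png');pickle.dump((t,s),open('ts1.pkl','wb'))
s=bot.read_state();print(s['time_s'],s['position'],s['tcp_rot'].round(3).tolist(),s['joint_positions'].round(1))
for n,p in [('lugL',(.489,.368,.01)),('g',(.502,.284,.026)),('lugR',(.514,.201,.01))]:print(n,proj(c,p).round())
E
```

```text
1.9667 [0.49369868 0.19483816 0.30243518] [[-0.154, 0.988, -0.001], [0.988, 0.154, -0.0], [0.0, -0.001, -1.0]] [ 9.5 17.8 89.6  0.  72.6  0.6]
lugL [293.  54.]
g [293. 118.]
lugR [292. 175.]
```

View pics/w1.png

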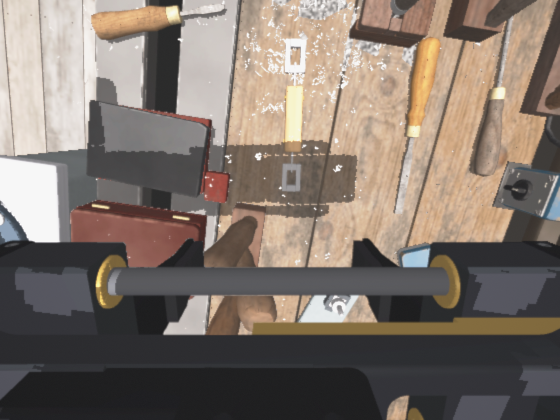

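The wrist view shows the blade's lugs at (294,55) and (291,178) and the guard at (294,118), within 3 px of the prediction. I'll compute the handle clearance before gripping.

```bash
python3 - <<'E'
from h import *
import pickle
cs=pickle.load(open('c0.pkl','rb'));c=cs['top'];w=pickle.load(open('c1.pkl','rb'))
for uv in [(246,226),(238,232),(255,232),(280,246),(226,250)]: print(uv,ray(c,uv,.19).round(3),ray(c,uv,.15).round(3))
for uv in [(308,196),(327,187),(336,212)]: print('s',uv,ray(cs['side'],uv,.19).round(3))
print('lugs w',ray(w,(294,55),.01),ray(w,(291,178),.01),'guard',ray(w,(294,118),.026))
E
```

```text
(246, 226) [0.499 0.072 0.19 ] [0.505 0.074 0.15 ]
(238, 232) [0.483 0.094 0.19 ] [0.488 0.096 0.15 ]
(255, 232) [0.483 0.047 0.19 ] [0.488 0.049 0.15 ]
(280, 246) [ 0.444 -0.021  0.19 ] [ 0.449 -0.021  0.15 ]
(226, 250) [0.433 0.125 0.19 ] [0.438 0.129 0.15 ]
s (308, 196) [0.486 0.068 0.19 ]
s (327, 187) [0.449 0.019 0.19 ]
s (336, 212) [0.42  0.122 0.19 ]
lugs w [0.49032868 0.36677834 0.01      ] [0.51373879 0.19692915 0.01      ] guard [0.50316565 0.28382287 0.026     ]
```

servo_tool([
  {"offset":[0.04,0.01,0.02],"dr":[0,0,0]},
  {"offset":[0.075,0.02,0.04],"dr":[0,0,0]},
  {"offset":[0.087,0.022,0.08],"dr":[0,0,0]},
  {"offset":[0.087,0.022,0.12],"dr":[0,0,0]},
  {"offset":[0.087,0.022,0.16],"dr":[0,0,0]},
  {"offset":[0.087,0.022,0.2],"dr":[0,0,0]},
  {"offset":[0.087,0.022,0.23],"dr":[0,0,0]},
  {"offset":[0.087,0.022,0.23],"dr":[0,0,0]},
  {"offset":[0.087,0.022,0.23],"dr":[0,0,0]},
])

```text
time_s: 2.72
position: [0.5023, 0.2796, 0.0716]
tcp_rot: [[-0.147, 0.989, -0.004], [0.989, 0.147, -0.002], [-0.001, -0.005, -1.0]]
force: [0.6, 1.1, -0.2]
opening: 1.002
grasp_force: 0.0
```

servo_tool([
  {"offset":[0,0,0.03],"dr":[0,0,0]},
  {"offset":[0,0,0.055],"dr":[0,0,0]},
  {"offset":[0,0,0.064],"dr":[0,0,0]},
  {"offset":[0,0,0.064],"dr":[0,0,0]},
  {"offset":[0,0,0.064],"dr":[0,0,0]},
])

```text
time_s: 3.13
position: [0.5046, 0.2815, 0.0107]
tcp_rot: [[-0.148, 0.989, 0.003], [0.989, 0.148, 0.001], [0.0, 0.003, -1.0]]
force: [-0.0, -0.7, -0.4]
opening: 0.998
grasp_force: 0.0
```

servo_tool([
  {"offset":[0,0,0],"dr":[0,0,0]},
  {"offset":[0,0,0],"dr":[0,0,0]},
  {"offset":[0,0,0],"dr":[0,0,0]},
  {"offset":[0,0,0],"dr":[0,0,0]},
  {"offset":[0,0,0],"dr":[0,0,0]},
  {"offset":[0,0,0],"dr":[0,0,0]},
  {"offset":[0,0,0],"dr":[0,0,0]},
  {"offset":[0,0,0],"dr":[0,0,0]},
], gripper=1)

```text
time_s: 3.8
position: [0.5031, 0.2814, 0.0088]
tcp_rot: [[-0.149, 0.989, -0.0], [0.989, 0.149, -0.0], [-0.0, -0.0, -1.0]]
force: [-0.9, -0.5, -0.4]
opening: 0.48
grasp_force: 0.0
```

servo_tool([
  {"offset":[0,0,0],"dr":[0,0,0]},
  {"offset":[0,0,0],"dr":[0,0,0]},
  {"offset":[0,0,0],"dr":[0,0,0]},
  {"offset":[0,0,0],"dr":[0,0,0]},
  {"offset":[0,0,0],"dr":[0,0,0]},
  {"offset":[0,0,0],"dr":[0,0,0]},
])

```text
time_s: 4.3
position: [0.5031, 0.2814, 0.0088]
tcp_rot: [[-0.148, 0.989, -0.0], [0.989, 0.148, -0.0], [-0.0, -0.0, -1.0]]
force: [0.1, -0.0, -1.2]
opening: 0.271
grasp_force: 29.9
```

servo_tool([
  {"offset":[0,0,-0.03],"dr":[0,0,0]},
  {"offset":[0,0,-0.07],"dr":[0,0,0]},
  {"offset":[0,0,-0.11],"dr":[0,0,0]},
  {"offset":[0,0,-0.15],"dr":[0,0,0]},
  {"offset":[0,0,-0.19],"dr":[0,0,0]},
  {"offset":[0,0,-0.23],"dr":[0,0,0]},
  {"offset":[0,0,-0.25],"dr":[0,0,0]},
  {"offset":[0,0,-0.25],"dr":[0,0,0]},
  {"offset":[0,0,-0.25],"dr":[0,0,0]},
])

```text
time_s: 5.05
position: [0.5032, 0.2814, 0.2596]
tcp_rot: [[-0.149, 0.989, 0.002], [0.989, 0.149, 0.001], [0.0, 0.002, -1.0]]
force: [-0.4, -0.3, -1.7]
opening: 0.271
grasp_force: 29.9
```

servo_tool([
  {"offset":[-0.03,0.006,-0.02],"dr":[0,0,0]},
  {"offset":[-0.065,0.013,-0.02],"dr":[0,0,0]},
  {"offset":[-0.1,0.021,-0.02],"dr":[0,0,2]},
  {"offset":[-0.135,0.028,-0.02],"dr":[0,0,3]},
  {"offset":[-0.17,0.036,-0.02],"dr":[0,0,4]},
  {"offset":[-0.205,0.032,-0.02],"dr":[0,0,5]},
  {"offset":[-0.24,0.015,-0.02],"dr":[0,0,6]},
  {"offset":[-0.275,-0.002,-0.02],"dr":[0,0,7]},
  {"offset":[-0.31,-0.02,-0.02],"dr":[0,0,8]},
  {"offset":[-0.345,-0.037,-0.02],"dr":[0,0,8.5]},
  {"offset":[-0.38,-0.054,-0.02],"dr":[0,0,8.5]},
  {"offset":[-0.415,-0.07,-0.02],"dr":[0,0,8.5]},
  {"offset":[-0.45,-0.085,-0.02],"dr":[0,0,8.5]},
  {"offset":[-0.472,-0.094,-0.02],"dr":[0,0,8.5]},
  {"offset":[-0.472,-0.094,-0.02],"dr":[0,0,8.5]},
  {"offset":[-0.472,-0.094,-0.02],"dr":[0,0,8.5]},
  {"offset":[-0.472,-0.094,-0.02],"dr":[0,0,8.5]},
  {"offset":[-0.472,-0.094,-0.02],"dr":[0,0,8.5]},
])

```text
time_s: 6.55
position: [0.4797, -0.1977, 0.2774]
tcp_rot: [[-0.002, 1.0, -0.003], [1.0, 0.002, 0.002], [0.002, -0.003, -1.0]]
force: [0.7, -0.2, -2.1]
opening: 0.273
grasp_force: 29.9
```

```bash
python3 - <<'E'
from h import *
import pickle
c=cap('wrist','w2.png');pickle.dump(c,open('c2.pkl','wb'))
s=bot.read_state();print(s['time_s'],s['position'],s['tcp_rot'].round(3).tolist(),s['opening'])
for n,p in [('fix',(.615,.011,.05)),('ten',(.566,-.164,.05)),('eyeA+y',(s['position']+[0,.085,0]))]:print(n,proj(c,p).round())
E
```

```text
6.6 [ 0.48003801 -0.19775688  0.27785592] [[-0.002, 1.0, -0.002], [1.0, 0.002, 0.002], [0.002, -0.002, -1.0]] 0.27394902164384677
fix [397.   6.]
ten [345. 160.]
eyeA+y [280. 103.]
```

View pics/w2.png

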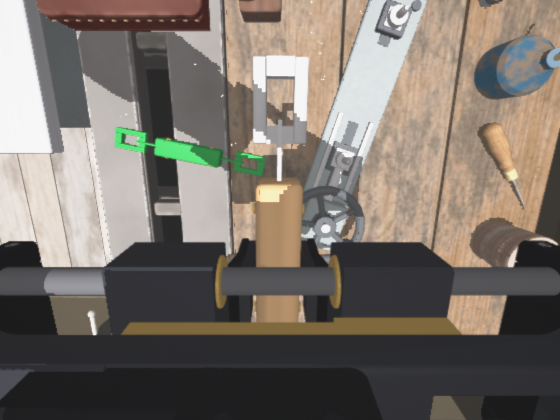

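The wrist view shows the blade held centred (slot centre (281,102), as predicted), the fixed pin at about (400,12), the tension pin at (345,157) and the hub at (325,229). I'll zoom in on the pins.

```bash
python3 - <<'E'
from h import *
im=cv2.imread('pics/w2.png')
a=cv2.resize(im[0:45,370:430],(480,360),interpolation=cv2.INTER_CUBIC)
b=cv2.resize(im[135:180,315:375],(480,360),interpolation=cv2.INTER_CUBIC)
cv2.imwrite('pics/crop2.png',cv2.resize(np.hstack([a,b]),(800,300)))
E
```

```text
(no output)
```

View pics/crop2.png

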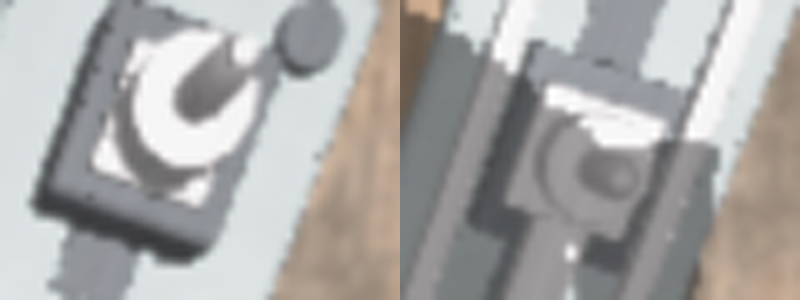

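```bash
python3 - <<'E'
from h import *
import pickle
c=pickle.load(open('c2.pkl','rb'))
F=ray(c,(398.8,15.2),.04);T=ray(c,(344.6,160.5),.04)
print(F,T,'tips',ray(c,(406,8),.06),ray(c,(348.6,161.5),.06))
d=F-T;print('dist',np.hypot(*d[:2]),'heading',np.degrees(np.arctan2(d[1],d[0])),'mid',(F+T)/2)
print('hub',ray(c,(325,229),.067),'eye',ray(c,(280.5,102),.277-.009+.01))
t=pickle.load(open('c0.pkl','rb'))['top']
for p in(F,T):print(proj(t,p+[0,0,.01]))
E
```

```text
[0.62120691 0.00492729 0.04      ] [ 0.56751396 -0.16511361  0.04      ] tips [0.62136378 0.00545158 0.06      ] [ 0.5682146  -0.16441436  0.06      ]
dist 0.17831668624001462 heading 72.47571180583718 mid [ 0.59436043 -0.08009316  0.04      ]
hub [ 0.5411392  -0.25189219  0.067     ] eye [ 0.48022197 -0.11239896  0.278     ]
[270.90451813 193.06421031]
[327.27682062 210.49076608]
```

servo_tool([
  {"offset":[0.03,0.03,0],"dr":[0,0,5]},
  {"offset":[0.06,0.06,0],"dr":[0,0,10]},
  {"offset":[0.09,0.09,0],"dr":[0,0,15]},
  {"offset":[0.1175,0.1146,0],"dr":[0,0,17.6]},
  {"offset":[0.1175,0.1146,0.04],"dr":[0,0,17.6]},
  {"offset":[0.1175,0.1146,0.08],"dr":[0,0,17.6]},
  {"offset":[0.1175,0.1146,0.12],"dr":[0,0,17.6]},
  {"offset":[0.1175,0.1146,0.15],"dr":[0,0,17.6]},
  {"offset":[0.1175,0.1146,0.175],"dr":[0,0,17.6]},
  {"offset":[0.1175,0.1146,0.183],"dr":[0,0,17.6]},
  {"offset":[0.1175,0.1146,0.183],"dr":[0,0,17.6]},
  {"offset":[0.1175,0.1146,0.183],"dr":[0,0,17.6]},
  {"offset":[0.1175,0.1146,0.183],"dr":[0,0,17.6]},
  {"offset":[0.1175,0.1146,0.183],"dr":[0,0,17.6]},
])

```text
time_s: 7.77
position: [0.5965, -0.0821, 0.0981]
tcp_rot: [[0.301, 0.953, 0.004], [0.954, -0.301, -0.001], [-0.0, 0.004, -1.0]]
force: [-0.6, 0.2, -1.3]
opening: 0.269
grasp_force: 29.9
```

```bash
python3 - <<'E'
from h import *
import pickle
w=cap('wrist','w3.png');s=cap('side','s3.png');pickle.dump((w,s),open('c3.pkl','wb'))
st=bot.read_state();print(st['time_s'],st['position'],st['tcp_rot'].round(3).tolist())
F=np.array([.6212,.0049,.04]);T=np.array([.5675,-.1651,.04])
print(proj(w,F+[0,0,.02]),proj(w,F),proj(s,F),proj(s,T))
wi=cv2.imread('pics/w3.png');si=cv2.imread('pics/s3.png')
a=cv2.resize(wi[20:170,200:360],(427,400));u,v=proj(s,(F+T)/2).astype(int)
b=cv2.resize(si[v-45:v+45,u-42:u+42],(373,400),interpolation=cv2.INTER_CUBIC);print(u,v)
cv2.imwrite('pics/crop3.png',np.hstack([a,b]))
E
```

```text
7.8667 [ 0.59595036 -0.08205329  0.09767878] [[0.302, 0.953, 0.003], [0.953, -0.302, -0.001], [-0.0, 0.003, -1.0]]
[274.53368097  98.55519856] [274.65331921 101.4241651 ] [256.35488059 229.58726173] [288.43505918 198.28185515]
273 213
```

View pics/crop3.png

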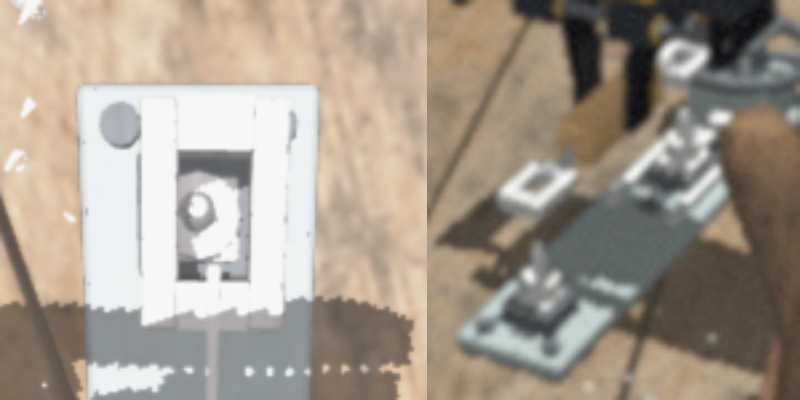

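```bash
python3 - <<'E'
from h import *
import pickle
w,s=pickle.load(open('c3.pkl','rb'));st=bot.read_state();R=st['tcp_rot'];p=st['position']
print(p)
for n,uv,z in[('tip',(275.7,96.9),.06),('foot',(277.3,101),.04),('slot',(280.6,100.6),.094)]:
    X=ray(w,uv,z);print(n,X,R.T@(X-p))
E
```

```text
[ 0.59595036 -0.08205329  0.09767878]
tip [0.62220076 0.00561505 0.06      ] [ 0.09150457 -0.00154423  0.03767014]
foot [0.62304283 0.00461108 0.04      ] [ 0.09080213 -0.00050726  0.05767385]
slot [ 6.23099764e-01 -1.11146802e-04  9.40000000e-02] [0.0863149  0.0011568  0.00367942]
```

servo_tool([
  {"offset":[0.0005,-0.0025,0],"dr":[0,0,0]},
  {"offset":[0.0005,-0.0025,0],"dr":[0,0,0]},
  {"offset":[0.0005,-0.0025,0.01],"dr":[0,0,0]},
  {"offset":[0.0005,-0.0025,0.02],"dr":[0,0,0]},
  {"offset":[0.0005,-0.0025,0.028],"dr":[0,0,0]},
  {"offset":[0.0005,-0.0025,0.034],"dr":[0,0,0]},
  {"offset":[0.0005,-0.0025,0.034],"dr":[0,0,0]},
  {"offset":[0.0005,-0.0025,0.034],"dr":[0,0,0]},
])

```text
time_s: 8.53
position: [0.5925, -0.0805, 0.061]
tcp_rot: [[0.302, 0.953, -0.001], [0.953, -0.302, 0.0], [0.0, -0.001, -1.0]]
force: [0.2, 0.4, -2.5]
opening: 0.273
grasp_force: 29.9
```

servo_tool([
  {"offset":[0,0,0.006],"dr":[0,0,0]},
  {"offset":[0,0,0.012],"dr":[0,0,0]},
  {"offset":[0,0,0.014],"dr":[0,0,0]},
  {"offset":[0,0,0.014],"dr":[0,0,0]},
  {"offset":[0,0,0.014],"dr":[0,0,0]},
])

```text
time_s: 8.95
position: [0.5926, -0.0805, 0.0487]
tcp_rot: [[0.302, 0.953, 0.0], [0.953, -0.302, -0.0], [0.0, 0.0, -1.0]]
force: [-1.8, 0.2, 5.5]
opening: 0.273
grasp_force: 29.9
```

```bash
python3 - <<'E'
from h import *
import pickle
w=cap('wrist','w4.png');s=cap('side','s4.png');pickle.dump((w,s),open('c4.pkl','wb'))
st=bot.read_state();print(st['time_s'],st['position'],st['force'],st['moment'])
wi=cv2.imread('pics/w4.png');si=cv2.imread('pics/s4.png')
a=cv2.resize(wi[20:170,200:360],(427,400));u,v=273,213
b=cv2.resize(si[v-45:v+45,u-42:u+42],(373,400),interpolation=cv2.INTER_CUBIC)
cv2.imwrite('pics/crop4.png',np.hstack([a,b]))
E
```

```text
9.05 [ 0.59257401 -0.08049764  0.04867563] [-1.61655868  0.66210188  6.29505641] [ 0.04746947  0.26018814 -0.03124839]
```

View pics/crop4.png

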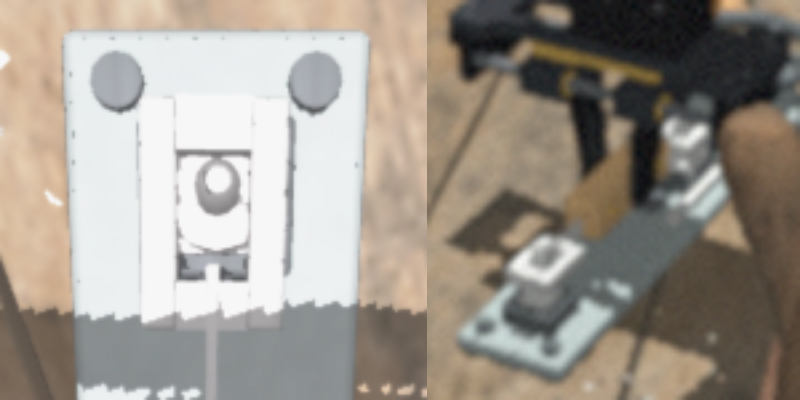

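Both lugs are down: the pin stands inside the slot at crop (217,180), and in the side crop both lugs sit on their shoulders. Release and rise.

servo_tool([
  {"offset":[0,0,0],"dr":[0,0,0]},
  {"offset":[0,0,0],"dr":[0,0,0]},
  {"offset":[0,0,0],"dr":[0,0,0]},
  {"offset":[0,0,0],"dr":[0,0,0]},
  {"offset":[0,0,0],"dr":[0,0,0]},
  {"offset":[0,0,0],"dr":[0,0,0]},
  {"offset":[0,0,0],"dr":[0,0,0]},
  {"offset":[0,0,0],"dr":[0,0,0]},
], gripper=-1)

```text
time_s: 9.72
position: [0.5926, -0.0805, 0.0478]
tcp_rot: [[0.302, 0.953, -0.0], [0.953, -0.302, 0.0], [0.0, -0.0, -1.0]]
force: [-0.1, -0.6, -0.5]
opening: 0.794
grasp_force: 0.0
```

servo_tool([
  {"offset":[0,0,-0.02],"dr":[0,0,0]},
  {"offset":[0,0,-0.05],"dr":[0,0,0]},
  {"offset":[0,0,-0.09],"dr":[0,0,0]},
  {"offset":[0,0,-0.13],"dr":[0,0,0]},
  {"offset":[0,0,-0.17],"dr":[0,0,0]},
  {"offset":[-0.04,0.004,-0.17],"dr":[0,0,0]},
  {"offset":[-0.08,0.008,-0.17],"dr":[0,0,0]},
  {"offset":[-0.12,0.012,-0.17],"dr":[0,0,0]},
  {"offset":[-0.16,0.016,-0.17],"dr":[0,0,0]},
  {"offset":[-0.2,0.02,-0.17],"dr":[0,0,0]},
  {"offset":[-0.24,0.024,-0.17],"dr":[0,0,0]},
  {"offset":[-0.28,0.028,-0.17],"dr":[0,0,0]},
  {"offset":[-0.295,0.028,-0.17],"dr":[0,0,0]},
  {"offset":[-0.295,0.028,-0.17],"dr":[0,0,0]},
  {"offset":[-0.295,0.028,-0.17],"dr":[0,0,0]},
  {"offset":[-0.295,0.028,-0.17],"dr":[0,0,0]},
])

```text
time_s: 11.05
position: [0.5303, -0.3686, 0.2175]
tcp_rot: [[0.301, 0.954, -0.001], [0.954, -0.301, 0.002], [0.001, -0.001, -1.0]]
force: [0.2, 0.9, -1.1]
opening: 1.0
grasp_force: 0.0
```

```bash
python3 - <<'E'
from h import *
import pickle
c=cap('wrist','w5.png');pickle.dump(c,open('c5.pkl','wb'))
st=bot.read_state();print(st['time_s'],st['position'],st['tcp_rot'].round(3).tolist(),st['force'],st['opening'])
print(proj(c,(.569,-.275,.113)),proj(c,(.541,-.25,.067)))
E
```

```text
11.1 [ 0.53054975 -0.36819862  0.21768892] [[0.3, 0.954, -0.001], [0.954, -0.3, 0.001], [0.001, -0.001, -1.0]] [0.44083638 0.01138807 0.40385692] 0.9976586843376541
[289.11829379  93.35050841] [252.36817736  82.04646451]
```

View pics/w5.png

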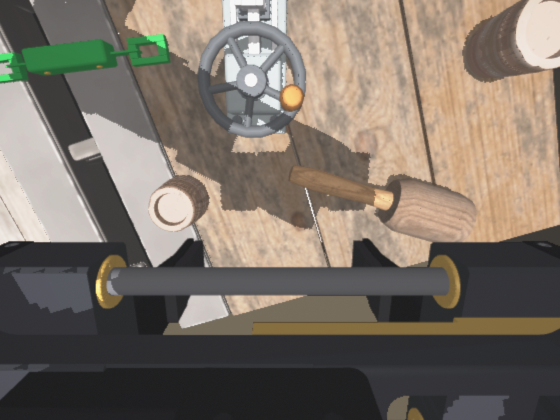

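The wrist view shows the knob at (291,96), the hub at (252,80) and the rim spanning columns 198–306. The fingers are clear.

```bash
python3 - <<'E'
from h import *
import pickle
c=pickle.load(open('c5.pkl','rb'));hsv=cv2.cvtColor(c['color'],cv2.COLOR_RGB2HSV)
m=cv2.inRange(hsv,(8,150,120),(25,255,255))[80:115,270:310]
(x,y),r=cv2.minEnclosingCircle(np.argwhere(m)[:,::-1].astype(np.float32));x+=270;y+=80;print(x,y,r)
st=bot.read_state();R=st['tcp_rot'];p=st['position']
k=ray(c,(x,y),.105);h=ray(c,(252,79.7),.064);print(k,h,'r',np.hypot(*(k-h)[:2]),np.degrees(np.arctan2(*(k-h)[1::-1])))
print(R.T@(k-p),R.T@(h-p),p)
E
```

```text
270.0 80.0 0.0
[ 0.55708043 -0.25910522  0.105     ] [ 0.54124925 -0.24738486  0.064     ] r 0.01969753940136427 -36.51383007820209
[ 0.11188858 -0.00732885  0.11283294] [ 0.11826681 -0.02590898  0.15385843] [ 0.53054975 -0.36819862  0.21768892]
```

```bash
python3 - <<'E'
from h import *
import pickle
c=pickle.load(open('c5.pkl','rb'));hsv=cv2.cvtColor(c['color'],cv2.COLOR_RGB2HSV)
m=cv2.inRange(hsv,(5,140,100),(28,255,255))[80:115,272:312]
x,y,w,h_=cv2.boundingRect(m);print(x,y,w,h_,m.sum()/255);x=272+x+(w-1)/2;y=80+y+(h_-1)/2
st=bot.read_state();R=st['tcp_rot'];p=st['position']
k=ray(c,(x,y),.105);h=ray(c,(252,79.7),.064);print(x,y,k,h,'r',np.hypot(*(k-h)[:2]),np.degrees(np.arctan2(*(k-h)[1::-1])))
print(R.T@(k-p),R.T@(h-p))
E
```

```text
10 5 21 23 109.0
292.0 96.0 [ 0.57129639 -0.27704601  0.105     ] [ 0.54124925 -0.24738486  0.064     ] r 0.042221019009135094 -44.62961144795716
[0.09904175 0.01161642 0.11279925] [ 0.11826681 -0.02590898  0.15385843]
```

servo_tool([
  {"offset":[0.035,0.004,0],"dr":[0,0,0]},
  {"offset":[0.07,0.008,0],"dr":[0,0,0]},
  {"offset":[0.099,0.0116,0],"dr":[0,0,0]},
  {"offset":[0.099,0.0116,0.02],"dr":[0,0,0]},
  {"offset":[0.099,0.0116,0.05],"dr":[0,0,0]},
  {"offset":[0.099,0.0116,0.085],"dr":[0,0,0]},
  {"offset":[0.099,0.0116,0.115],"dr":[0,0,0]},
  {"offset":[0.099,0.0116,0.135],"dr":[0,0,0]},
  {"offset":[0.099,0.0116,0.142],"dr":[0,0,0]},
  {"offset":[0.099,0.0116,0.142],"dr":[0,0,0]},
  {"offset":[0.099,0.0116,0.142],"dr":[0,0,0]},
  {"offset":[0.099,0.0116,0.142],"dr":[0,0,0]},
])

```text
time_s: 12.1
position: [0.5726, -0.2795, 0.0777]
tcp_rot: [[0.301, 0.954, 0.003], [0.954, -0.301, -0.002], [-0.001, 0.003, -1.0]]
force: [-0.4, -0.5, 0.0]
opening: 1.001
grasp_force: 0.0
```

servo_tool([
  {"offset":[0,0,0],"dr":[0,0,0]},
  {"offset":[0,0,0],"dr":[0,0,0]},
  {"offset":[0,0,0],"dr":[0,0,0]},
  {"offset":[0,0,0],"dr":[0,0,0]},
  {"offset":[0,0,0],"dr":[0,0,0]},
  {"offset":[0,0,0],"dr":[0,0,0]},
  {"offset":[0,0,0],"dr":[0,0,0]},
  {"offset":[0,0,0],"dr":[0,0,0]},
  {"offset":[0,0,0],"dr":[0,0,0]},
  {"offset":[0,0,0],"dr":[0,0,0]},
  {"offset":[0,0,0],"dr":[0,0,0]},
  {"offset":[0,0,0],"dr":[0,0,0]},
  {"offset":[0,0,0],"dr":[0,0,0]},
  {"offset":[0,0,0],"dr":[0,0,0]},
  {"offset":[0,0,0],"dr":[0,0,0]},
  {"offset":[0,0,0],"dr":[0,0,0]},
], gripper=1)

```text
time_s: 13.43
position: [0.571, -0.2792, 0.0758]
tcp_rot: [[0.302, 0.953, -0.001], [0.953, -0.302, 0.0], [0.0, -0.001, -1.0]]
force: [-2.4, -0.1, 0.7]
opening: 0.238
grasp_force: 30.0
```

```bash
python3 - <<'E'
from h import *
st=bot.read_state();R=st['tcp_rot'];p=st['position']
print(st['time_s'],p,R.round(3).tolist(),st['force'],st['opening'],st['grasp_force'])
h=np.array([.5412,-.2474]);d=p[:2]-h;a0=np.arctan2(d[1],d[0]);print(np.hypot(*d),np.degrees(a0))
# clockwise circle rows, 0.1 rad each, tool frame
r=.042
for i in range(1,21):
    a=a0-.1*i; D=np.array([*(h+r*np.array([np.cos(a),np.sin(a)]))-(h+r*np.array([np.cos(a0),np.sin(a0)])),0])
    o=R.T@D; print('%.1f [%.4f, %.4f, 0]'%(.1*i,o[0],o[1]))
E
```

```text
13.4333 [ 0.57095354 -0.27921394  0.07582854] [[0.302, 0.953, -0.001], [0.953, -0.302, 0.0], [0.0, -0.001, -1.0]] [-2.40364779 -0.06725936  0.65101702] 0.23752622713788943 30.000122748606373
0.04355914948464435 -46.91672790167606
0.1 [-0.0036, -0.0022, 0]
0.2 [-0.0069, -0.0048, 0]
0.3 [-0.0099, -0.0077, 0]
0.4 [-0.0126, -0.0109, 0]
0.5 [-0.0150, -0.0144, 0]
0.6 [-0.0171, -0.0180, 0]
0.7 [-0.0187, -0.0219, 0]
0.8 [-0.0200, -0.0259, 0]
0.9 [-0.0209, -0.0300, 0]
1.0 [-0.0213, -0.0342, 0]
1.1 [-0.0214, -0.0384, 0]
1.2 [-0.0210, -0.0425, 0]
1.3 [-0.0202, -0.0467, 0]
1.4 [-0.0190, -0.0507, 0]
1.5 [-0.0174, -0.0546, 0]
1.6 [-0.0154, -0.0583, 0]
1.7 [-0.0131, -0.0617, 0]
1.8 [-0.0104, -0.0650, 0]
1.9 [-0.0074, -0.0679, 0]
2.0 [-0.0041, -0.0706, 0]
```

servo_tool([
  {"offset":[-0.0018,-0.0011,0],"dr":[0,0,0]},
  {"offset":[-0.0036,-0.0022,0],"dr":[0,0,0]},
  {"offset":[-0.0053,-0.0035,0],"dr":[0,0,0]},
  {"offset":[-0.0069,-0.0048,0],"dr":[0,0,0]},
  {"offset":[-0.0084,-0.0062,0],"dr":[0,0,0]},
  {"offset":[-0.0099,-0.0077,0],"dr":[0,0,0]},
  {"offset":[-0.0113,-0.0093,0],"dr":[0,0,0]},
  {"offset":[-0.0126,-0.0109,0],"dr":[0,0,0]},
  {"offset":[-0.0138,-0.0126,0],"dr":[0,0,0]},
  {"offset":[-0.015,-0.0144,0],"dr":[0,0,0]},
])

```text
time_s: 14.27
position: [0.5575, -0.2887, 0.0759]
tcp_rot: [[0.303, 0.953, 0.009], [0.953, -0.303, -0.001], [0.002, 0.009, -1.0]]
force: [10.4, 2.5, -5.5]
opening: 0.234
grasp_force: 30.0
```

```bash
cat > f.py <<'E'
from h import *
import sys
st=bot.read_state();R=st['tcp_rot'];p=st['position'];H=np.array([.5412,-.2474])+[0,-.0015]
d=p[:2]-H;a=np.arctan2(d[1],d[0]);f=st['force'][:2]
tan=np.array([np.sin(a),-np.cos(a)]);rad=d/np.hypot(*d)
print('t %.2f r %.4f ang %.1f wound %.3f  tang %.2f rad %.2f fz %.1f z %.4f'%(st['time_s'],np.hypot(*d),np.degrees(a),(np.radians(-46.8)-a)%(2*np.pi),f@tan,f@rad,st['force'][2],p[2]),st['opening'].round(3))
E
python3 f.py
```

```text
Traceback (most recent call last):
  File "f.py", line 6, in <module>
    print('t %.2f r %.4f ang %.1f wound %.3f  tang %.2f rad %.2f fz %.1f z %.4f'%(st['time_s'],np.hypot(*d),np.degrees(a),(np.radians(-46.8)-a)%(2*np.pi),f@tan,f@rad,st['force'][2],p[2]),st['opening'].round(3))
                                                                                                                                                                                           ^^^^^^^^^^^^^^^^^^^
AttributeError: 'float' object has no attribute 'round'
```

servo_tool([
  {"offset":[-0.0011,-0.0018,0],"dr":[0,0,0]},
  {"offset":[-0.0021,-0.0036,0],"dr":[0,0,0]},
  {"offset":[-0.003,-0.0056,0],"dr":[0,0,0]},
  {"offset":[-0.0037,-0.0075,0],"dr":[0,0,0]},
  {"offset":[-0.0044,-0.0095,0],"dr":[0,0,0]},
  {"offset":[-0.005,-0.0115,0],"dr":[0,0,0]},
])

```text
time_s: 14.77
position: [0.5458, -0.292, 0.0759]
tcp_rot: [[0.303, 0.953, 0.011], [0.953, -0.303, -0.004], [-0.0, 0.012, -1.0]]
force: [11.3, -0.0, -8.3]
opening: 0.234
grasp_force: 30.0
```

```bash
sed -i "s/,st\['opening'\].round(3))/,round(st['opening'],3))/" f.py; python3 f.py
```

```text
t 14.77 r 0.0434 ang -83.9 wound 0.648  tang -11.24 rad 1.23 fz -8.3 z 0.0759 0.234
```

servo_tool([
  {"offset":[-0.0005,-0.002,0],"dr":[0,0,0]},
  {"offset":[-0.0009,-0.0041,0],"dr":[0,0,0]},
  {"offset":[-0.0012,-0.0062,0],"dr":[0,0,0]},
  {"offset":[-0.0013,-0.0083,0],"dr":[0,0,0]},
])

```text
time_s: 15.1
position: [0.5378, -0.2922, 0.0759]
tcp_rot: [[0.303, 0.953, 0.012], [0.953, -0.303, -0.007], [-0.003, 0.014, -1.0]]
force: [11.0, -3.2, -9.7]
opening: 0.237
grasp_force: 30.0
```

```bash
python3 f.py
```

```text
t 15.10 r 0.0435 ang -94.5 wound 0.833  tang -11.25 rad 2.35 fz -9.7 z 0.0759 0.237
```

servo_tool([
  {"offset":[-0.0001,-0.0021,0],"dr":[0,0,0]},
  {"offset":[-0.0001,-0.0042,0],"dr":[0,0,0]},
])

```text
time_s: 15.27
position: [0.5339, -0.2918, 0.076]
tcp_rot: [[0.303, 0.953, 0.012], [0.953, -0.303, -0.008], [-0.004, 0.014, -1.0]]
force: [11.0, -4.6, -9.8]
opening: 0.231
grasp_force: 30.0
```

```bash
python3 f.py
```

```text
t 15.27 r 0.0435 ang -99.7 wound 0.923  tang -11.60 rad 2.71 fz -9.8 z 0.0760 0.231
```

servo_tool([
  {"offset":[0.0002,-0.002,0],"dr":[0,0,0]},
  {"offset":[0.0004,-0.0041,0],"dr":[0,0,0]},
])

```text
time_s: 15.43
position: [0.5301, -0.2909, 0.076]
tcp_rot: [[0.302, 0.953, 0.012], [0.953, -0.302, -0.009], [-0.005, 0.015, -1.0]]
force: [8.4, -6.6, -11.0]
opening: 0.236
grasp_force: 30.0
```

```bash
python3 f.py
```

```text
t 15.43 r 0.0435 ang -104.8 wound 1.013  tang -9.78 rad 4.20 fz -11.0 z 0.0760 0.236
```

servo_tool([
  {"offset":[0.0004,-0.0021,0],"dr":[0,0,0]},
  {"offset":[0.0008,-0.0042,0],"dr":[0,0,0]},
])

```text
time_s: 15.6
position: [0.5262, -0.2897, 0.076]
tcp_rot: [[0.302, 0.953, 0.012], [0.953, -0.302, -0.01], [-0.006, 0.015, -1.0]]
force: [8.8, -8.3, -11.5]
opening: 0.234
grasp_force: 30.0
```

```bash
python3 f.py
```

```text
t 15.60 r 0.0435 ang -110.2 wound 1.107  tang -11.15 rad 4.77 fz -11.5 z 0.0760 0.234
```

servo_tool([
  {"offset":[-0.0004,-0.002,0],"dr":[0,0,0]},
  {"offset":[-0.0008,-0.004,0],"dr":[0,0,0]},
])

```text
time_s: 15.77
position: [0.5221, -0.2882, 0.0759]
tcp_rot: [[0.303, 0.953, 0.012], [0.953, -0.303, -0.008], [-0.004, 0.014, -1.0]]
force: [10.1, -3.4, -10.1]
opening: 0.234
grasp_force: 30.0
```

```bash
python3 f.py
```

```text
t 15.77 r 0.0437 ang -116.0 wound 1.208  tang -10.56 rad -1.35 fz -10.1 z 0.0759 0.234
```

servo_tool([
  {"offset":[0.0008,-0.002,0],"dr":[0,0,0]},
  {"offset":[0.0016,-0.0039,0],"dr":[0,0,0]},
])

```text
time_s: 15.93
position: [0.5186, -0.2862, 0.076]
tcp_rot: [[0.302, 0.953, 0.012], [0.953, -0.302, -0.01], [-0.006, 0.014, -1.0]]
force: [8.4, -7.7, -10.7]
opening: 0.236
grasp_force: 30.0
```

```bash
python3 f.py
```

```text
t 15.93 r 0.0436 ang -121.2 wound 1.299  tang -11.16 rad 2.22 fz -10.7 z 0.0760 0.236
```

servo_tool([
  {"offset":[0.001,-0.0019,0],"dr":[0,0,0]},
  {"offset":[0.002,-0.0037,0],"dr":[0,0,0]},
])

```text
time_s: 16.1
position: [0.5154, -0.2839, 0.076]
tcp_rot: [[0.302, 0.953, 0.011], [0.953, -0.302, -0.011], [-0.007, 0.014, -1.0]]
force: [6.8, -10.2, -12.0]
opening: 0.23
grasp_force: 30.0
```

```bash
python3 f.py
```

```text
t 16.10 r 0.0435 ang -126.4 wound 1.389  tang -11.53 rad 4.13 fz -12.0 z 0.0760 0.23
```

servo_tool([
  {"offset":[0.0005,-0.0019,0],"dr":[0,0,0]},
  {"offset":[0.0011,-0.0039,0],"dr":[0,0,0]},
])

```text
time_s: 16.27
position: [0.5124, -0.2816, 0.0759]
tcp_rot: [[0.302, 0.953, 0.012], [0.953, -0.302, -0.011], [-0.006, 0.015, -1.0]]
force: [8.4, -8.5, -12.1]
opening: 0.235
grasp_force: 30.0
```

```bash
python3 f.py
```

```text
t 16.27 r 0.0436 ang -131.3 wound 1.475  tang -11.91 rad 0.85 fz -12.1 z 0.0759 0.235
```

servo_tool([
  {"offset":[0.0013,-0.0016,0],"dr":[0,0,0]},
  {"offset":[0.0026,-0.0033,0],"dr":[0,0,0]},
])

```text
time_s: 16.43
position: [0.5098, -0.279, 0.076]
tcp_rot: [[0.302, 0.953, 0.012], [0.953, -0.301, -0.012], [-0.008, 0.015, -1.0]]
force: [5.8, -11.5, -12.1]
opening: 0.235
grasp_force: 30.0
```

```bash
python3 f.py
```

```text
t 16.43 r 0.0434 ang -136.2 wound 1.561  tang -12.32 rad 3.82 fz -12.1 z 0.0760 0.235
```

servo_tool([
  {"offset":[0.0011,-0.0017,0],"dr":[0,0,0]},
  {"offset":[0.0022,-0.0034,0],"dr":[0,0,0]},
])

```text
time_s: 16.6
position: [0.5074, -0.2761, 0.076]
tcp_rot: [[0.302, 0.953, 0.012], [0.953, -0.302, -0.012], [-0.008, 0.015, -1.0]]
force: [7.3, -11.8, -12.8]
opening: 0.234
grasp_force: 30.0
```

```bash
python3 f.py
```

```text
t 16.60 r 0.0434 ang -141.1 wound 1.646  tang -13.78 rad 1.71 fz -12.8 z 0.0760 0.234
```

servo_tool([
  {"offset":[0.0009,-0.0009,0],"dr":[0,0,0]},
  {"offset":[0.002,-0.002,0],"dr":[0,0,0]},
])

```text
time_s: 16.77
position: [0.5059, -0.274, 0.076]
tcp_rot: [[0.301, 0.953, 0.012], [0.954, -0.301, -0.013], [-0.009, 0.015, -1.0]]
force: [5.2, -13.2, -13.0]
opening: 0.237
grasp_force: 30.0
```

```bash
python3 f.py
```

```text
t 16.77 r 0.0433 ang -144.5 wound 1.706  tang -13.76 rad 3.38 fz -13.0 z 0.0760 0.237
```

servo_tool([
  {"offset":[0.0007,-0.0014,0],"dr":[0,0,0]},
  {"offset":[0.0014,-0.0028,0],"dr":[0,0,0]},
])

```text
time_s: 16.93
position: [0.5044, -0.2719, 0.076]
tcp_rot: [[0.302, 0.953, 0.013], [0.953, -0.302, -0.013], [-0.009, 0.017, -1.0]]
force: [8.9, -11.1, -13.9]
opening: 0.234
grasp_force: 30.0
```

```bash
python3 f.py
```

```text
t 16.93 r 0.0434 ang -148.0 wound 1.767  tang -14.13 rad -1.71 fz -13.9 z 0.0760 0.234
```

servo_tool([
  {"offset":[0.001,-0.0011,0],"dr":[0,0,0]},
  {"offset":[0.0021,-0.0021,0],"dr":[0,0,0]},
])

```text
time_s: 17.1
position: [0.5031, -0.2695, 0.076]
tcp_rot: [[0.302, 0.953, 0.013], [0.953, -0.302, -0.014], [-0.009, 0.017, -1.0]]
force: [7.0, -12.3, -13.8]
opening: 0.241
grasp_force: 30.0
```

```bash
python3 f.py
```

```text
t 17.10 r 0.0433 ang -151.6 wound 1.829  tang -14.13 rad -0.28 fz -13.8 z 0.0760 0.241
```

servo_tool([
  {"offset":[0.0011,-0.001,0],"dr":[0,0,0]},
  {"offset":[0.0022,-0.002,0],"dr":[0,0,0]},
])

```text
time_s: 17.27
position: [0.502, -0.2671, 0.076]
tcp_rot: [[0.302, 0.953, 0.013], [0.953, -0.301, -0.014], [-0.009, 0.017, -1.0]]
force: [7.7, -14.4, -14.7]
opening: 0.232
grasp_force: 30.0
```

```bash
python3 f.py
```

```text
t 17.27 r 0.0432 ang -155.1 wound 1.890  tang -16.27 rad -0.91 fz -14.7 z 0.0760 0.232
```

servo_tool([
  {"offset":[0.0004,-0.0003,0],"dr":[0,0,0]},
  {"offset":[0.0008,-0.0007,0],"dr":[0,0,0]},
])

```text
time_s: 17.43
position: [0.5016, -0.2662, 0.076]
tcp_rot: [[0.302, 0.953, 0.013], [0.953, -0.301, -0.014], [-0.01, 0.017, -1.0]]
force: [8.4, -13.8, -15.6]
opening: 0.229
grasp_force: 30.0
```

```bash
python3 f.py
```

```text
t 17.43 r 0.0432 ang -156.4 wound 1.912  tang -16.04 rad -2.20 fz -15.6 z 0.0760 0.229
```

servo_tool([
  {"offset":[0.0004,-0.0003,0],"dr":[0,0,0]},
  {"offset":[0.0008,-0.0006,0],"dr":[0,0,0]},
])

```text
time_s: 17.6
position: [0.5013, -0.2654, 0.076]
tcp_rot: [[0.301, 0.953, 0.013], [0.953, -0.301, -0.014], [-0.01, 0.017, -1.0]]
force: [6.9, -14.0, -15.0]
opening: 0.231
grasp_force: 30.0
```

```bash
python3 f.py
```

```text
t 17.60 r 0.0432 ang -157.5 wound 1.932  tang -15.60 rad -1.06 fz -15.0 z 0.0760 0.231
```

servo_tool([
  {"offset":[0.0005,-0.0004,0],"dr":[0,0,0]},
  {"offset":[0.001,-0.0007,0],"dr":[0,0,0]},
  {"offset":[0.0015,-0.0011,0],"dr":[0,0,0]},
])

```text
time_s: 17.85
position: [0.5007, -0.2638, 0.076]
tcp_rot: [[0.301, 0.953, 0.014], [0.953, -0.301, -0.015], [-0.01, 0.017, -1.0]]
force: [7.3, -14.2, -14.6]
opening: 0.229
grasp_force: 30.0
```

```bash
python3 f.py
```

```text
t 17.85 r 0.0431 ang -159.7 wound 1.971  tang -15.85 rad -1.94 fz -14.6 z 0.0760 0.229
```

servo_tool([
  {"offset":[0.0004,-0.0003,0],"dr":[0,0,0]},
])

```text
time_s: 17.93
position: [0.5006, -0.2634, 0.076]
tcp_rot: [[0.301, 0.953, 0.014], [0.953, -0.301, -0.015], [-0.01, 0.017, -1.0]]
force: [7.9, -15.4, -15.1]
opening: 0.234
grasp_force: 30.0
```

```bash
python3 f.py
```

```text
t 17.93 r 0.0431 ang -160.3 wound 1.982  tang -17.18 rad -2.24 fz -15.1 z 0.0760 0.234
```

servo_tool([
  {"offset":[-0.001,0.001,0],"dr":[0,0,0]},
  {"offset":[-0.002,0.002,0],"dr":[0,0,0]},
  {"offset":[-0.002,0.002,0],"dr":[0,0,0]},
])

```text
time_s: 18.18
position: [0.5005, -0.2635, 0.0759]
tcp_rot: [[0.302, 0.953, 0.01], [0.953, -0.302, -0.01], [-0.006, 0.013, -1.0]]
force: [6.8, -9.3, -10.9]
opening: 0.236
grasp_force: 30.0
```

```bash
python3 f.py
```

```text
t 18.18 r 0.0432 ang -160.3 wound 1.981  tang -11.08 rad -3.22 fz -10.9 z 0.0759 0.236
```

servo_tool([
  {"offset":[-0.001,0.0015,0],"dr":[0,0,0]},
  {"offset":[-0.002,0.003,0],"dr":[0,0,0]},
  {"offset":[-0.003,0.0044,0],"dr":[0,0,0]},
  {"offset":[-0.003,0.0044,0],"dr":[0,0,0]},
])

```text
time_s: 18.52
position: [0.5005, -0.2635, 0.0759]
tcp_rot: [[0.302, 0.953, 0.003], [0.953, -0.302, -0.003], [-0.001, 0.004, -1.0]]
force: [3.4, -2.9, -5.6]
opening: 0.235
grasp_force: 30.0
```

```bash
python3 f.py
```

```text
t 18.52 r 0.0432 ang -160.2 wound 1.980  tang -3.87 rad -2.26 fz -5.6 z 0.0759 0.235
```

servo_tool([
  {"offset":[0,0.001,0],"dr":[0,0,0]},
  {"offset":[0,0.001,0],"dr":[0,0,0]},
  {"offset":[0,0.001,0],"dr":[0,0,0]},
  {"offset":[0,0.001,0],"dr":[0,0,0]},
  {"offset":[0,0.001,0],"dr":[0,0,0]},
  {"offset":[0,0.001,0],"dr":[0,0,0]},
  {"offset":[0,0.001,0],"dr":[0,0,0]},
  {"offset":[0,0.001,0],"dr":[0,0,0]},
], gripper=-1)

```text
time_s: 19.18
position: [0.4999, -0.2622, 0.0759]
tcp_rot: [[0.302, 0.953, -0.0], [0.953, -0.302, 0.0], [0.0, -0.0, -1.0]]
force: [0.1, -0.2, 0.0]
opening: 0.754
grasp_force: 0.0
```

servo_tool([
  {"offset":[0,0,-0.02],"dr":[0,0,0]},
  {"offset":[0,0,-0.05],"dr":[0,0,0]},
  {"offset":[0,0,-0.09],"dr":[0,0,0]},
  {"offset":[0,0,-0.12],"dr":[0,0,0]},
  {"offset":[-0.04,0,-0.14],"dr":[0,0,0]},
  {"offset":[-0.08,0,-0.14],"dr":[0,0,0]},
  {"offset":[-0.1,0,-0.14],"dr":[0,0,0]},
  {"offset":[-0.1,0,-0.14],"dr":[0,0,0]},
  {"offset":[-0.1,0,-0.14],"dr":[0,0,0]},
])

```text
time_s: 19.93
position: [0.4691, -0.3584, 0.2157]
tcp_rot: [[0.304, 0.953, -0.0], [0.953, -0.304, 0.001], [0.001, -0.0, -1.0]]
force: [0.4, 0.1, -0.2]
opening: 0.999
grasp_force: 0.0
```

```bash
python3 - <<'E'
from h import *
w=cap('wrist','w6.png');s=cap('side','s6.png')
st=bot.read_state();print(st['time_s'],st['position'],st['force'])
a=cv2.resize(cv2.imread('pics/w6.png')[0:250,130:430],(430,358));b=cv2.resize(cv2.imread('pics/s6.png')[168:258,231:315],(334,358),interpolation=cv2.INTER_CUBIC)
cv2.imwrite('pics/crop6.png',np.hstack([a,b]))
E
```

```text
20.0333 [ 0.46947032 -0.3563317   0.21531202] [ 0.58583282 -0.74781285  0.31685864]
```

View pics/crop6.png

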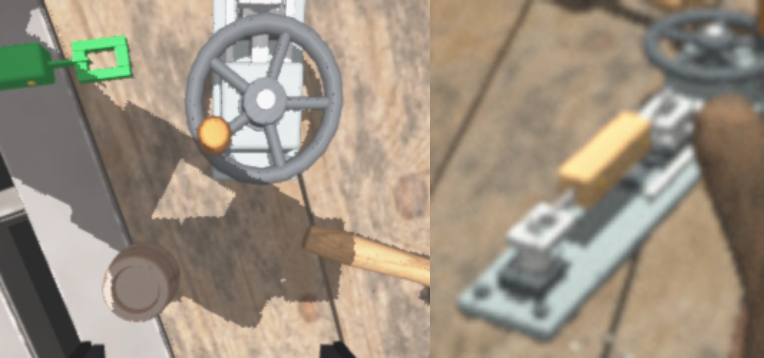

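The wheel has been wound, with the knob now at crop (214,134). Both lugs lie on their shoulders with the pins in the slots, and the gripper is clear.

```bash
python3 -c "
from h import *
print(ticket.hand_in())"
```

```text
the job is handed in; nothing more can be done
None
```

The blade is on both pins and the wheel was wound to about 5.5 N above its slack feel (set feel 5.7 N), then let go; I handed the job in at about 20 s, and the hand-in gave no verdict.

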